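# Top up the capacitor tray by feel

## Task

The two middle pockets of the grey storage tray are free and one is deeper than the other, so before you move any capacitor take the red-handled depth rod from its wooden stand and feel down to the bottom of one or both of them. Then move the tall and the short capacitor from the green tray into the pockets that suit them, so that all four tops stand level, and stack the emptied green tray squarely on the yellow empty one, its foot nested inside the rim. Finish with the rod back in its stand, fully down, and leave the other things on the bench where they are.

Things in the scene. Friction and masses are not known exactly. Their poses are not given: they have to be found in the camera images.
- storage_tray: grey tray fixed to the bench, 60 (x) x 172 (y) x 56 mm high; origin at the centre of its underside. Four 32 mm square pockets along y at -60, -20, 20, 60 mm; the end ones are filled, can tops 96 mm above the tray's underside. Of the two free middle ones one (it varies which) is 50 mm deep from the mouth and suits the 90 mm can, the other, on a thick hard spacer, 30 mm and suits the 70 mm can.
- pocket_a (a point): centre of the mouth of the free pocket at y = -20 mm of the storage tray, at the level of the tray's top (56 mm)
- pocket_b (a point): centre of the mouth of the free pocket at y = +20 mm of the storage tray, at the level of the tray's top (56 mm)
- kit_tray: loose green tray, 0.16 kg, 60 (x) x 172 (y) x 42 mm high; origin at the centre of its underside. Foot 8 mm high, 47 x 159 mm (lowest 4 mm: 43 x 155), full outline above. Inner floor at 12 mm, compartments along y at about -62, -20, 20, 62 mm, dividers up to 34, rim 4 mm thick up to 42. Grip it across the 60 mm width, fingers outside. The two cans stand at about y = -62 and 20.
- empty_tray: loose yellow empty tray of the same shape and size as the green one, standing on the bench; origin at the centre of its underside, z up. A tray stacked on it nests its foot inside the rim (opening 52 x 164 mm) and rests on the dividers, so that its underside lies 34 mm above this origin.
- tall_can: blue capacitor, an upright cylinder of diameter 26 mm and height 90 mm, standing in the green tray; origin at the centre of its underside, z up
- short_can: orange capacitor, an upright cylinder of diameter 26 mm and height 70 mm, standing in the green tray; origin at the centre of its underside, z up
- depth_rod: depth rod with a red handle, standing upright in its stand. Origin at the underside of its collar (diameter 32, 5 mm thick); above the collar a round handle of diameter 22 mm reaches to 45 mm above the origin; below it a steel rod of diameter 8 mm reaches 80 mm down. Black bands 30 and 50 mm from the tip. z up along the rod.
- rod_tip (a point): lower tip of the depth rod, 80 mm below the rod's origin
- rod_stand: wooden block fixed to the bench, 50 x 50 x 85 mm high, with a 20 mm square hole 83 mm deep from its top centre; origin at the centre of its underside. The rod's collar rests on its top, so that the rod's origin lies 85 mm above this origin.
- kept_tall: blue 90 mm capacitor, diameter 26 mm, already in the storage tray (end pocket at y = -60 mm); leave it. Origin at the centre of its underside
- kept_short: orange 70 mm capacitor, diameter 26 mm, already in the storage tray (end pocket at y = +60 mm); leave it. Origin at the centre of its underside
- solder_reel: bystander: steel solder reel, diameter 54 mm, 36 mm high, origin at the centre of its underside
- flux_bottle: bystander: small amber bottle with a red cap, diameter 44 mm, 100 mm high, origin at the centre of its underside
- screw_pot: bystander: small steel pot, diameter 56 mm, 45 mm high, origin at the centre of its underside
Mind the look-alikes: they are no part of the job. What is shaped like the rod_stand but blue, purple or turquoise is not meant.

How it is judged (in metres and radians):
On the way, in this order (a step that is already met when the one before it is completed fails the run):
1. with both capacitors still in the green tray, the rod's tip is at least 25 mm down a free pocket of the storage tray ((horizontal distance between rod_tip and pocket_a below 0.016 m or horizontal distance between rod_tip and pocket_b below 0.016 m) and z of rod_tip in the frame of storage_tray below 0.031 m and z of each of tall_can, short_can in the frame of kit_tray below 0.018 m and horizontal distance between each of tall_can, short_can and kit_tray below 0.085 m), for 0.05 s.
2. each capacitor stands on the floor of the free pocket that suits its height ((horizontal distance between tall_can and pocket_a below 0.007 m or horizontal distance between tall_can and pocket_b below 0.007 m) and z of tall_can in the frame of storage_tray between 0.003 and 0.01 m and angle between each of tall_can, short_can's own z axis and vertical below 0.1 rad and (horizontal distance between short_can and pocket_a below 0.007 m or horizontal distance between short_can and pocket_b below 0.007 m) and z of short_can in the frame of storage_tray between 0.022 and 0.03 m), for 0.2 s.
3. the emptied green tray is nested on the yellow one (horizontal distance between kit_tray and empty_tray below 0.007 m and z of kit_tray in the frame of empty_tray between 0.031 and 0.037 m and angle between the x axis of kit_tray and the x axis of empty_tray, either way round below 0.07 rad and angle between each of kit_tray, empty_tray's own z axis and vertical below 0.05 rad), for 0.2 s.
At the end, for the whole second after the job is handed in: Capacitors upright on the floors of the pockets that suit them (7 mm), tops level within 4 mm; green tray nested on the yellow: 34 mm (+-3) up, centred within 7 mm, aligned within 0.07 rad, level; rod upright in its stand, collar within 5 mm of the top; all released and at rest (all of step 2 and all of step 3 and horizontal distance between depth_rod and rod_stand below 0.01 m and z of depth_rod in the frame of rod_stand between 0.081 and 0.09 m and angle between depth_rod's own z axis and vertical below 0.12 rad and linear speed of each of tall_can, short_can, kit_tray, depth_rod below 0.03 m/s); the robot touches nothing.
It fails at once if a bystander (reel, bottle or pot) is moved more than 30 mm (distance of any of solder_reel, flux_bottle, screw_pot from where it was at the start of the episode above 0.03 m).
It fails at once if a capacitor already in the storage tray is moved more than 15 mm (distance of any of kept_tall, kept_short from where it was at the start of the episode above 0.015 m).
It fails at once if the yellow tray is moved more than 50 mm (distance of empty_tray from where it was at the start of the episode above 0.05 m).
It also fails if it takes over 72 s, if anything falls off the work surface, if the arm or the gripper's body presses on something with over 40 N, if the wrist force passes 120 N, or if a joint passes its speed limit or range.

## Robot

A 6-joint arm with a two-finger parallel gripper is mounted at the origin on the work surface. World frame = base frame: x ahead of the robot, y to its left, z up, the work surface at z = 0. Lengths are in m, angles in degrees, forces in N, time in s.
With the tool pointing down it reaches from about 0.25 to 0.725 m from the base axis. Payload 9.7 kg.
Tool frame: the origin (TCP) lies between the finger pads; the fingertips stand 19 mm ahead of it and the grasp point (between the pads) is the TCP; z points along the fingers, y is the line along which they close (so a half turn about z gives the same grasp; the last joint's range is limited). The gripper opens to 85 mm and grips with 20 to 120 N. Pads are 22 mm wide; open, the fingers measure 114 mm over their backs; the gripper's body (76 mm by 85 mm) begins 54 mm behind the grasp point. The pads swing forward as they close: fully open they stand 13 mm farther back than shut.
Start: joints at [67.208, 4.979, 10.078, 95.1, 0, 90], TCP at [0.213, 0.507, 0.25] pointing down, gripper open.
Joint ranges: [-179.16, 179.16], [-48.56, 103.87], [-65.8, 70.77], [-126.05, 130.52], [-82.76, 87.17], [-180, 180]. Speed limits (degrees/s): [127.2, 127.2, 147.25, 180, 180, 180].

## Interface

Orientations are given as [roll, pitch, yaw] about the fixed x, y, z axes, in that order (R = Rz(yaw) Ry(pitch) Rx(roll)).
In Python, from workcell import telemetry, camera, calibration, workorder gives the robot as it stands.
- The arm moves only by the tool play_rows, never from a script. Its argument "increments" is a list of rows, each a list of 3 entries, a list of its own where there are three numbers: the shift along the tool's x, y, z in mm, then the turn, a rotation vector about the tool's x, y, z in degrees, then the closure, from 0 (fully open) to 1 (shut). In form: [[[x, y, z], [ax, ay, az], jaw], ...]. A call has 1 to 20 rows; each row is the pose to reach, as a shift and turn from the pose commanded when the call began, along the tool's axes at that moment; what a row does not reach only later rows make up. A row lasts 1/10 s, in which the tool goes at most 50 mm and 8.59 degrees, less where a joint would pass 70% of its speed; a pose out of reach is approached as far as the arm can. A call with a gripper value outside its range is refused whole. The fingers move at their own pace and stop on an object; "grip_force" is the grip in N (left out, the last holds). Time passes only in rows, so rows that repeat a pose let the fingers close. It gives the time, the measured TCP pose, the force, the opening and the grip force at its end, in the units of the state.
- telemetry.get_obs(): the state, without advancing time (a new reading comes with each control period).
- camera(name): name is "scene" or "top" or "wrist"; returns (picture, depth): 384x512x3 uint8, red, green, blue; 384x512 float32, m along the optical axis (not along the pixel's ray), 0 where there is no reading.
- calibration(name): a dict with "vertical_fov" (degrees; the focal length in pixels is half the picture's height over the tangent of half this angle, whatever the lens; pixels are square), "cx", "cy" (the principal point, pixels), "k1" (the pictures are not rectified: a ray, as slopes to the right and down, at radius r is drawn at 1 + k1 r^2 times it, then the intrinsics apply), "rvec" (rotation vector, rad) and "tvec" (3), from world to camera coordinates, as OpenCV has them; the wrist camera has in their place "hand_eye" (4x4, takes a point from camera to tool coordinates, whose origin is the TCP and whose axes are the flange's). Camera axes: x right, y down, z forward; pixel columns grow to the right and rows downward; lengths in m; the calibration is good to about 2 mm. A picture is of the moment at which its call begins: read the wrist's pose just before it. calibration takes no time and is no camera call.
- workorder.job_done(): hands the job in; it is judged then, once.
The state is a dict: "time": time; "q": joint angles; "qd": joint speeds; "joint_efforts": joint torques, N m; "ee_pos": TCP position; "tcp_rot": TCP orientation; "wrist_force": force on the tool from outside, world axes, zero at the start; "torque": the same for the moment, N m; "opening": finger opening in m; "grasp_force": force on a finger pad.
Only numpy, scipy, OpenCV 4.12 (cv2) and the standard library are available. Lean on these libraries where they do the work, as an engineer would, in place of code of your own. Each camera call takes 0.05 s, during which the arm holds its last target. There are 200 camera calls.

## Working session

There is one attempt and no reset: what is moved stays moved. The work goes in short steps, Python scripts to look and compute and a tool call to move; the robot and the scene stay as the last step left them, time stands still between calls to the robot, and variables do not carry over. Pictures are saved under pics/ and viewed, at most 10 in all, crops included, and the job is handed in when it is done.

Besides the shell and the picture viewer there is one more tool, called after "Emit:" by a JSON object that holds its "op" and its "data", one argument or row to a line. play_rows: Moves the arm, as the interface text tells. Its arguments: {"type":"object","properties":{"increments":{"type":"array"},"grip_force":{"type":"number"}},"required":["increments"]}

```bash
mkdir -p pics
cat > h.py <<'E'
import numpy as np, cv2
from scipy.spatial.transform import Rotation as R
from workcell import telemetry, camera, calibration, workorder
def tcp():
    o=telemetry.get_obs(); T=np.eye(4); T[:3,:3]=R.from_euler('xyz',o['tcp_rot'],degrees=True).as_matrix(); T[:3,3]=o['ee_pos']; return T
def cam(name):
    """picture, world point map"""
    c=calibration(name); T=tcp(); im,d=camera(name)
    f=192/np.tan(np.radians(c['vertical_fov'])/2)
    v,u=np.mgrid[:384,:512].astype(float)
    K=np.array([[f,0,c['cx']],[0,f,c['cy']],[0,0,1]]); 
    p=cv2.undistortPoints(np.stack([u,v],-1).reshape(-1,1,2),K,np.array([c['k1'],0,0,0,0.])).reshape(384,512,2)
    P=np.dstack([p*d[...,None],d])
    if name=='wrist':
        M=T@np.array(c['hand_eye'])
    else:
        A=np.eye(4);A[:3,:3]=R.from_rotvec(np.ravel(c['rvec'])).as_matrix();A[:3,3]=np.ravel(c['tvec']);M=np.linalg.inv(A)
    W=P@M[:3,:3].T+M[:3,3]; W[d==0]=np.nan
    return im,W
def save(n,im): cv2.imwrite('pics/'+n,im[...,::-1])
E
python3 - <<'E'
from h import *
print(telemetry.get_obs())
for n in('top','scene'):
    im,W=cam(n); np.savez(n+'.npz',im=im,W=W); save(n+'.png',cv2.resize(im,(800,600)))
    print(n,calibration(n), W[::60,::60,:][3:5].round(3).tolist())
E
```

```text
{'time': 0.0, 'q': array([6.72066212e+01, 5.01085004e+00, 1.00334437e+01, 9.50995598e+01,
       1.36998426e-03, 9.00000441e+01]), 'qd': array([-0.06734044, -0.01650213,  0.01939031,  0.04462676, -0.01181962,
       -0.07651635]), 'joint_efforts': array([ 1.33673915e-03, -5.20391679e+01,  4.64798605e+01,  1.63056829e-02,
       -6.32442698e-05,  1.83650087e-06]), 'ee_pos': array([0.21298762, 0.5068579 , 0.2495764 ]), 'tcp_rot': array([-1.79923034e+02, -1.36992382e-03,  1.57206575e+02]), 'wrist_force': array([1.19228159, 0.04030078, 0.22257684]), 'torque': array([-0.00654113,  0.01449052, -0.01294323]), 'grasp_force': 0.0, 'opening': 0.08532696230211459}
top {'vertical_fov': 57.024737835438565, 'cx': 255.35905921008236, 'cy': 195.4605578041093, 'k1': 0.026539144664221335, 'rvec': array([ 2.09155004, -2.14215395,  0.20031695]), 'tvec': array([0.00451095, 0.5536143 , 1.00877468])} [[[0.634, 0.797, 0.001], [0.628, 0.608, 0.006], [0.624, 0.419, 0.006], [0.619, 0.23, 0.004], [0.615, 0.039, 0.004], [0.611, -0.152, 0.0], [0.606, -0.342, 0.0], [0.601, -0.529, 0.002], [0.595, -0.712, 0.005]], 
[... 163 characters left out ...]
0.413, -0.508, -0.0], [0.409, -0.687, 0.001]]]
scene {'vertical_fov': 48.90075910993562, 'cx': 258.0770127401163, 'cy': 195.9251983131937, 'k1': -0.09094701999984987, 'rvec': array([ 1.30285203,  2.24618187, -0.91339008]), 'tvec': array([ 0.27214294, -0.26647165,  1.43122689])} [[[0.786, -0.746, 0.0], [0.695, -0.581, 0.003], [0.605, -0.428, 0.001], [0.52, -0.275, 0.003], [0.433, -0.127, 0.002], [0.38, 0.035, 0.035], [0.262, 0.173, 0.004], [0.172, 0.327, 0.003], [0.074, 0.486, 0.0]], [[0.933, -0.548, 0.001], [0.852, -0.406, 0.004], [0.772, -0.274, 0.002], [0.696, -0.142, 0.004], [0.643, 0.002, 0.037], [0.545, 0.117, 0.002], [0.471, 0.249, 0.004], [0.393, 0.384, 0.002], [0.317, 0.523, 0.004]]]
```

View pics/top.png

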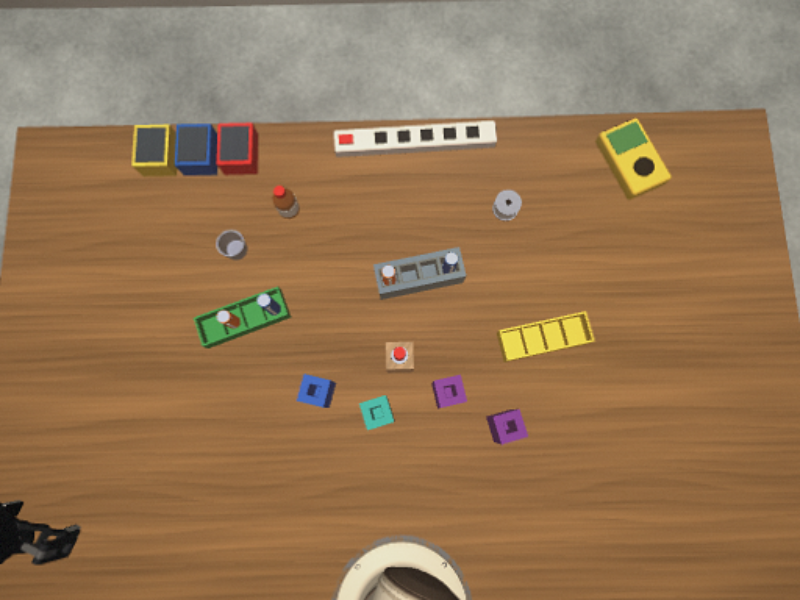

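View pics/scene.png

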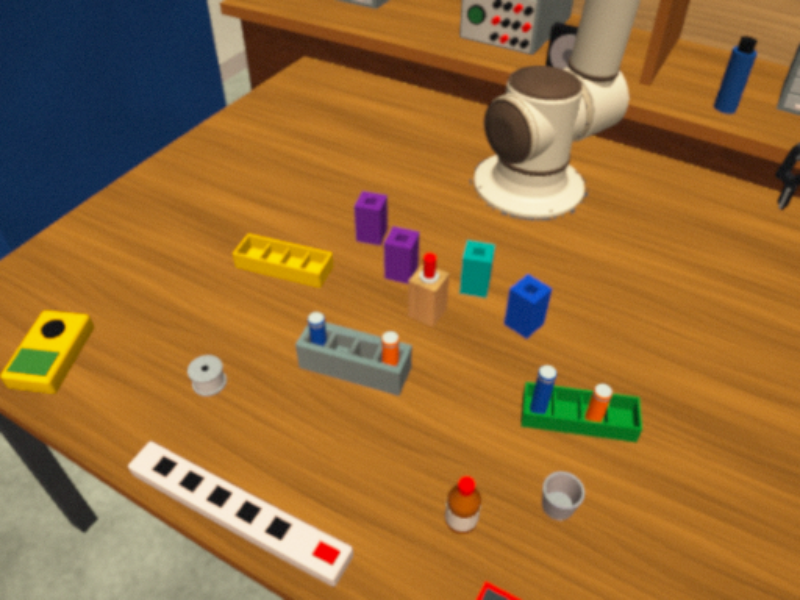

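The top view (800x600) shows: the wooden stand with the red rod at (400,355), the grey tray at (420,272), the green tray at (243,318) with its tall can at (268,302) and short can at (226,319), and the yellow tray at (546,336). Look-alike blocks: blue (316,391), turquoise (376,412), purple (449,391) and (508,426). The rod is only in the wooden one.

Run:
```python
from h import *
D={n:np.load(n+'.npz') for n in('top','scene')}
top=D['top'];W=top['W'];im=top['im']
hsv=cv2.cvtColor(im,cv2.COLOR_RGB2HSV)
def fit(win,z0,z1,name,mask=None):
    x0,x1,y0,y1=win; m=np.zeros((384,512),bool); m[y0:y1,x0:x1]=1
    m&=(W[...,2]>z0)&(W[...,2]<z1)
    if mask is not None:m&=mask
    p=W[m]; r=cv2.minAreaRect(p[:,:2].astype(np.float32)*1000)
    b=cv2.boxPoints(r); e=b[1]-b[0]; e2=b[2]-b[1]; L=e if np.hypot(*e)>np.hypot(*e2) else e2
    print(name,len(p),'c',np.round(r[0],1),'size',np.round(r[1],1),'long axis deg',round(np.degrees(np.arctan2(L[1],L[0]))%180,1),'z',np.median(p[:,2]).round(4))
H=hsv[...,0];S=hsv[...,1]
fit((120,190,180,225),.036,.048,'green',(H>50)&(H<75)&(S>120))
fit((310,390,195,235),.036,.048,'yellow')
fit((235,302,155,193),.050,.062,'storage')
fit((245,268,216,240),.080,.0885,'stand')
fit((245,268,216,240),.12,.14,'handle')
fit((120,190,180,225),.09,.12,'tall')
fit((120,190,180,225),.075,.0875,'short')
fit((235,302,155,193),.088,.11,'kept (both)')
fit((310,330,120,142),.028,.05,'reel');fit((170,195,115,142),.05,.12,'bottle');fit((135,160,145,168),.035,.06,'pot')
c=im[195:275,180:345]
save('crop.png',cv2.resize(c,(800,388),interpolation=cv2.INTER_CUBIC))
```

```text
green 196 c [543.6 298.7] size [ 60.7 170.9] long axis deg 110.2 z 0.0432
yellow 261 c [ 490.8 -288.7] size [ 60.1 172.8] long axis deg 101.1 z 0.0425
storage 679 c [622.3 -49.6] size [ 61.5 172.1] long axis deg 100.9 z 0.0569
stand 179 c [454.1  -7.1] size [48.9 49.2] long axis deg 178.8 z 0.0864
handle 50 c [454.5  -7.4] size [19.1 19.3] long axis deg 90.1 z 0.1312
tall 75 c [558.6 273.3] size [24.6 93.6] long axis deg 92.9 z 0.1035
short 70 c [541.8 277.7] size [ 25.5 106.3] long axis deg 97.6 z 0.0838
kept (both) 125 c [620.8 -48. ] size [ 24.1 144.3] long axis deg 99.9 z 0.0979
reel 182 c [ 763.3 -227.3] size [38.6 53.4] long axis deg 177.8 z 0.0371
bottle 181 c [770.6 214.5] size [35.1 43.4] long axis deg 111.6 z 0.0733
pot 122 c [689.4 323.5] size [52.9 56.3] long axis deg 113.4 z 0.045
```

View pics/crop.png

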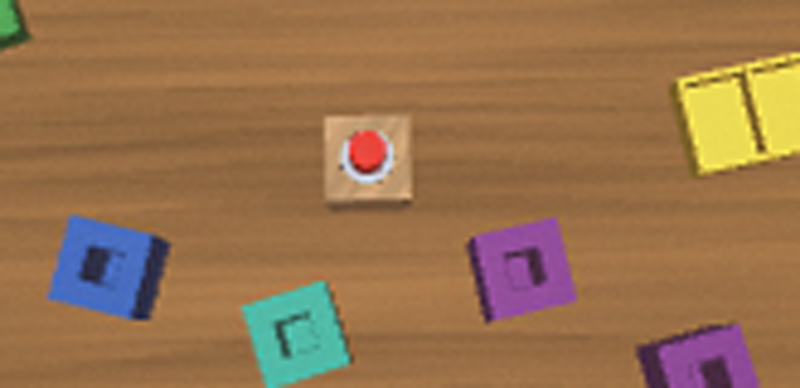

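The crop confirms it: the wooden stand with the red handle is the target, at (454,-7) mm, top at 86 mm. The blue, turquoise and purple blocks are empty look-alikes. All fitted sizes match the description, so I'll move.

```bash
cat >> h.py <<'E'
def go(*targets):
    """print tool shift (mm) and turn (deg) from now to world targets (x,y,z mm,yaw)"""
    T=tcp(); o=telemetry.get_obs(); print('t',round(o['time'],2),'at',(T[:3,3]*1000).round(1),o['tcp_rot'].round(2),'F',o['wrist_force'].round(1),'open',round(o['opening'],4),'grip',round(o['grasp_force'],1))
    for x,y,z,yaw in targets:
        s=T[:3,:3].T@(np.array([x,y,z])-T[:3,3]*1000)
        r=(R.from_matrix(T[:3,:3]).inv()*R.from_euler('xyz',[180,0,yaw],degrees=True)).as_rotvec(degrees=True)
        print((x,y,z,yaw),'->',s.round(1),r.round(2))
E
python3 - <<'E'
from h import *
print(calibration('wrist'))
go((454.3,-7.3,220,100.9))
E
```

```text
{'vertical_fov': 68.27888593153502, 'cx': 258.6414417871421, 'cy': 191.45425841093393, 'k1': -0.06820206803124515, 'hand_eye': array([[ 9.84076138e-04, -9.54122908e-01, -2.99413605e-01,
         7.62376823e-02],
       [ 9.99999355e-01,  7.69321117e-04,  8.35127721e-04,
         1.05982268e-03],
       [-5.66469281e-04, -2.99414234e-01,  9.54123050e-01,
        -1.24259910e-01],
       [ 0.00000000e+00,  0.00000000e+00,  0.00000000e+00,
         1.00000000e+00]])}
t 0.1 at [213.  506.9 249.7] [-179.93   -0.    157.21] F [ 0.2  0.5 -0.1] open 0.0853 grip 0.0
(454.3, -7.3, 220, 100.9) -> [-421.7 -380.5   30.1] [-6.000e-02  3.000e-02  5.631e+01]
```

Emit:
{"op": "play_rows", "data": {
  "increments": [
    [[-422, -380.5, 30], [0, 0, 56.3], 0],
    [[-422, -380.5, 30], [0, 0, 56.3], 0],
    [[-422, -380.5, 30], [0, 0, 56.3], 0],
    [[-422, -380.5, 30], [0, 0, 56.3], 0],
    [[-422, -380.5, 30], [0, 0, 56.3], 0],
    [[-422, -380.5, 30], [0, 0, 56.3], 0],
    [[-422, -380.5, 30], [0, 0, 56.3], 0],
    [[-422, -380.5, 30], [0, 0, 56.3], 0],
    [[-422, -380.5, 30], [0, 0, 56.3], 0],
    [[-422, -380.5, 30], [0, 0, 56.3], 0],
    [[-422, -380.5, 30], [0, 0, 56.3], 0],
    [[-422, -380.5, 30], [0, 0, 56.3], 0],
    [[-422, -380.5, 30], [0, 0, 56.3], 0],
    [[-422, -380.5, 30], [0, 0, 56.3], 0],
    [[-422, -380.5, 30], [0, 0, 56.3], 0],
    [[-422, -380.5, 30], [0, 0, 56.3], 0]
  ]
}}

```text
time: 1.7
ee_pos: [0.4545, -0.0063, 0.2205]
tcp_rot: [180.0, -0.0, 101.0]
wrist_force: [-0.9, -0.6, 0.2]
opening: 0.085
grasp_force: 0.0
```

Run:
```python
from h import *
im,W=cam('wrist'); np.savez('w1.npz',im=im,W=W); save('w1.png',im)
hsv=cv2.cvtColor(im,cv2.COLOR_RGB2HSV)
red=(hsv[...,1]>150)&((hsv[...,0]<8)|(hsv[...,0]>172))
m=red&(W[...,2]>.122)&(W[...,2]<.138)
r=cv2.minAreaRect(W[m][:,:2].astype(np.float32)*1000);print(m.sum(),r,np.median(W[m],0))
go((454.3,-7.3,113,100.9))
```

```text
591 ((455.7275085449219, -5.628823280334473), (20.987672805786133, 21.423221588134766), 9.977237701416016) [ 0.45522937 -0.00441795  0.13056194]
t 1.75 at [454.5  -6.3 220.5] [179.98  -0.   101.01] F [ 0.4 -0.5 -0.5] open 0.0855 grip 0.0
(454.3, -7.3, 113, 100.9) -> [ -1.   -0.4 107.5] [ 0.02 -0.    0.11]
```

View pics/w1.png

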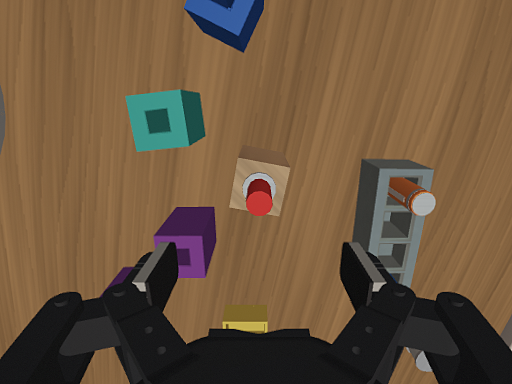

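The wrist view shows the red handle at (259,200) in the wooden block, centred between the fingers. The handle reads (455.5,-5.5), within 2 mm of the top-camera value. I'll descend and grip.

Emit:
{"op": "play_rows", "data": {
  "increments": [
    [[-0.5, 0.5, 40], [0, 0, 0], 0.0],
    [[-0.5, 0.5, 75], [0, 0, 0], 0.0],
    [[-0.5, 0.5, 95], [0, 0, 0], 0.0],
    [[-0.5, 0.5, 105], [0, 0, 0], 0.0],
    [[-0.5, 0.5, 105], [0, 0, 0], 0.0],
    [[-0.5, 0.5, 105], [0, 0, 0], 1],
    [[-0.5, 0.5, 105], [0, 0, 0], 1],
    [[-0.5, 0.5, 105], [0, 0, 0], 1],
    [[-0.5, 0.5, 105], [0, 0, 0], 1],
    [[-0.5, 0.5, 105], [0, 0, 0], 1],
    [[-0.5, 0.5, 105], [0, 0, 0], 1],
    [[-0.5, 0.5, 105], [0, 0, 0], 1],
    [[-0.5, 0.5, 105], [0, 0, 0], 1]
  ],
  "grip_force": 50
}}

```text
time: 3.05
ee_pos: [0.4556, -0.0077, 0.1159]
tcp_rot: [179.9, 0.0, 100.9]
wrist_force: [-1.2, -0.4, 5.7]
opening: 0.0207
grasp_force: 48.8
```

Run:
```python
from h import *
go((455,-6.4,235,100.9))
# storage tray refinement from earlier wrist/top view: 
W=np.load('w1.npz')['W']; m=(W[...,2]>.051)&(W[...,2]<.061)&(W[...,0]>.57)
r=cv2.minAreaRect(W[m][:,:2].astype(np.float32)*1000);print(m.sum(),r)
```

```text
t 3.05 at [455.6  -7.7 115.9] [1.7994e+02 1.0000e-02 1.0090e+02] F [-1.2 -0.4  5.7] open 0.0207 grip 48.8
(455, -6.4, 235, 100.9) -> [   1.3   -0.2 -119.1] [0.06 0.01 0.  ]
3191 ((621.0264282226562, -36.11345672607422), (61.41901779174805, 148.66067504882812), 10.771062850952148)
```

Emit:
{"op": "play_rows", "data": {
  "increments": [
    [[0, 0, -30], [0, 0, 0], 1],
    [[0, 0, -75], [0, 0, 0], 1],
    [[0, 0, -119], [0, 0, 0], 1],
    [[0, 0, -119], [0, 0, 0], 1]
  ]
}}

```text
time: 3.45
ee_pos: [0.4568, -0.0077, 0.2399]
tcp_rot: [179.6, 0.1, 100.9]
wrist_force: [-0.5, 0.3, -0.5]
opening: 0.0206
grasp_force: 49.1
```

Run:
```python
from h import *
go((618.5,-30,235,100.9))
```

```text
t 3.45 at [456.8  -7.7 239.9] [1.7957e+02 9.0000e-02 1.0091e+02] F [-0.5  0.3 -0.5] open 0.0206 grip 49.1
(618.5, -30, 235, 100.9) -> [-52.5 154.5   6.1] [0.43 0.09 0.01]
```

Emit:
{"op": "play_rows", "data": {
  "increments": [
    [[-12, 35, 0], [0, 0, 0], 1],
    [[-27, 80, 0], [0, 0, 0], 1],
    [[-42, 125, 0], [0, 0, 0], 1],
    [[-52.5, 155, 0], [0, 0, 0], 1],
    [[-52.5, 155, 0], [0, 0, 0], 1],
    [[-52.5, 155, 0], [0, 0, 0], 1],
    [[-52.5, 155, 0], [0, 0, 0], 1]
  ]
}}

```text
time: 4.15
ee_pos: [0.6167, -0.0297, 0.2342]
tcp_rot: [-180.0, -0.0, 100.9]
wrist_force: [0.2, 0.3, 0.0]
opening: 0.0209
grasp_force: 49.3
```

Run:
```python
from h import *
go((618.5,-30,235,100.9))
im,W=cam('wrist'); np.savez('w2.npz',im=im,W=W); save('w2.png',im)
m=(W[...,2]>.050)&(W[...,2]<.0605)&(W[...,0]>.57)&(W[...,0]<.68)
r=cv2.minAreaRect(W[m][:,:2].astype(np.float32)*1000);print(m.sum(),r,cv2.boxPoints(r))
```

```text
t 4.15 at [616.7 -29.7 234.2] [-1.7997e+02 -1.0000e-02  1.0091e+02] F [0.2 0.3 0. ] open 0.0209 grip 49.3
(618.5, -30, 235, 100.9) -> [-0.6  1.7 -0.8] [-0.03 -0.01  0.01]
3500 ((619.1998291015625, -28.266952514648438), (60.392250061035156, 131.7827606201172), 10.499423027038574) [[577.5022    31.018686]
 [601.51636  -98.55761 ]
 [660.89746  -87.55259 ]
 [636.8833    42.023705]]
```

View pics/w2.png

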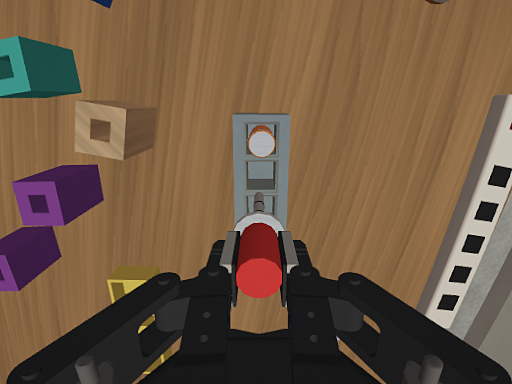

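The wrist view shows the free pocket_b at (261,173) beyond the rod, next to the kept orange can at (262,138). Tray centre is about (622.9,-48.8), yaw 10.7, which agrees with the top camera to 2 mm. I'll probe pocket_b.

Emit:
{"op": "play_rows", "data": {
  "increments": [
    [[0, 2, 30], [0, 0, 0], 1],
    [[0, 2, 65], [0, 0, 0], 1],
    [[0, 2, 85], [0, 0, 0], 1],
    [[0, 2, 90], [0, 0, 0], 1],
    [[0, 2, 92], [0, 0, 0], 1],
    [[0, 2, 94], [0, 0, 0], 1],
    [[0, 2, 95], [0, 0, 0], 1],
    [[0, 2, 96], [0, 0, 0], 1],
    [[0, 2, 97], [0, 0, 0], 1],
    [[0, 2, 98], [0, 0, 0], 1],
    [[0, 2, 99], [0, 0, 0], 1],
    [[0, 2, 99], [0, 0, 0], 1]
  ]
}}

```text
time: 5.4
ee_pos: [0.6193, -0.0294, 0.1351]
tcp_rot: [-180.0, -0.0, 100.9]
wrist_force: [-0.5, -0.3, 0.2]
opening: 0.0205
grasp_force: 49.3
```

Emit:
{"op": "play_rows", "data": {
  "increments": [
    [[0, 0, 1], [0, 0, 0], 1],
    [[0, 0, 2], [0, 0, 0], 1],
    [[0, 0, 3], [0, 0, 0], 1],
    [[0, 0, 4], [0, 0, 0], 1],
    [[0, 0, 5], [0, 0, 0], 1],
    [[0, 0, 6], [0, 0, 0], 1],
    [[0, 0, 7], [0, 0, 0], 1],
    [[0, 0, 7], [0, 0, 0], 1]
  ]
}}

```text
time: 6.2
ee_pos: [0.6193, -0.0294, 0.1281]
tcp_rot: [-180.0, -0.0, 100.9]
wrist_force: [-0.4, 0.8, -0.2]
opening: 0.0207
grasp_force: 49.3
```

Emit:
{"op": "play_rows", "data": {
  "increments": [
    [[0, 0, 3], [0, 0, 0], 1],
    [[0, 0, 6], [0, 0, 0], 1],
    [[0, 0, 8], [0, 0, 0], 1],
    [[0, 0, 9], [0, 0, 0], 1],
    [[0, 0, 10], [0, 0, 0], 1],
    [[0, 0, 11], [0, 0, 0], 1],
    [[0, 0, 11.5], [0, 0, 0], 1],
    [[0, 0, 12], [0, 0, 0], 1]
  ]
}}

```text
time: 7.0
ee_pos: [0.6195, -0.0295, 0.1168]
tcp_rot: [180.0, 0.0, 100.9]
wrist_force: [-1.4, -1.0, 5.3]
opening: 0.0202
grasp_force: 49.6
```

Contact is 5 N at TCP 117 mm, so the tip is at about 6 mm: pocket_b is the 50 mm deep one (tall can) and pocket_a takes the short can. Now I'll return the rod.

Emit:
{"op": "play_rows", "data": {
  "increments": [
    [[0, 0, -30], [0, 0, 0], 1],
    [[0, 0, -70], [0, 0, 0], 1],
    [[0, 0, -110], [0, 0, 0], 1],
    [[0, 0, -120], [0, 0, 0], 1],
    [[0, 0, -120], [0, 0, 0], 1]
  ]
}}

```text
time: 7.5
ee_pos: [0.6202, -0.0295, 0.2383]
tcp_rot: [179.8, 0.0, 100.9]
wrist_force: [-0.3, 0.2, -1.1]
opening: 0.021
grasp_force: 49.3
```

Run:
```python
from h import *
go((455.6,-7.5,237,100.9))
```

```text
t 7.5 at [620.2 -29.5 238.3] [1.7980e+02 5.0000e-02 1.0091e+02] F [-0.3  0.2 -1.1] open 0.021 grip 49.3
(455.6, -7.5, 237, 100.9) -> [  52.7 -157.4    0.7] [0.2  0.05 0.01]
```

Emit:
{"op": "play_rows", "data": {
  "increments": [
    [[12, -35, 0], [0, 0, 0], 1],
    [[27, -80, 0], [0, 0, 0], 1],
    [[42, -125, 0], [0, 0, 0], 1],
    [[52.5, -157, 0], [0, 0, 0], 1],
    [[52.5, -157, 0], [0, 0, 0], 1],
    [[52.5, -157, 0], [0, 0, 0], 1],
    [[52.5, -157, 0], [0, 0, 0], 1]
  ]
}}

```text
time: 8.2
ee_pos: [0.4556, -0.0077, 0.2352]
tcp_rot: [-179.9, -0.0, 100.9]
wrist_force: [0.5, -0.6, -0.7]
opening: 0.0206
grasp_force: 49.5
```

Run:
```python
from h import *
go((455.6,-7.5,116,100.9))
```

```text
t 8.2 at [455.6  -7.7 235.2] [-1.7994e+02 -1.0000e-02  1.0091e+02] F [ 0.5 -0.6 -0.7] open 0.0206 grip 49.5
(455.6, -7.5, 116, 100.9) -> [2.000e-01 1.000e-01 1.192e+02] [-0.06 -0.01  0.01]
```

Emit:
{"op": "play_rows", "data": {
  "increments": [
    [[0, 0, 25], [0, 0, 0], 1],
    [[0, 0, 50], [0, 0, 0], 1],
    [[0, 0, 80], [0, 0, 0], 1],
    [[0, 0, 105], [0, 0, 0], 1],
    [[0, 0, 114], [0, 0, 0], 1],
    [[0, 0, 118], [0, 0, 0], 1],
    [[0, 0, 119.5], [0, 0, 0], 1],
    [[0, 0, 119.5], [0, 0, 0], 1],
    [[0, 0, 119.5], [0, 0, 0], 0],
    [[0, 0, 119.5], [0, 0, 0], 0],
    [[0, 0, 119.5], [0, 0, 0], 0],
    [[0, 0, 119.5], [0, 0, 0], 0],
    [[0, 0, 119.5], [0, 0, 0], 0],
    [[0, 0, 100], [0, 0, 0], 0],
    [[0, 0, 70], [0, 0, 0], 0],
    [[0, 0, 20], [0, 0, 0], 0],
    [[0, 0, 0], [0, 0, 0], 0]
  ]
}}

```text
time: 9.9
ee_pos: [0.4559, -0.0076, 0.2404]
tcp_rot: [179.8, 0.1, 100.9]
wrist_force: [-0.1, 0.8, 0.5]
opening: 0.0854
grasp_force: 0.0
```

Run:
```python
from h import *
im,W=cam('wrist')
hsv=cv2.cvtColor(im,cv2.COLOR_RGB2HSV)
red=(hsv[...,1]>150)&((hsv[...,0]<8)|(hsv[...,0]>172))
m=red&(W[...,2]>.122)&(W[...,2]<.138)
print(m.sum(),np.median(W[m],0),cv2.minAreaRect(W[m][:,:2].astype(np.float32)*1000))
# hover where the wrist camera sees both cans: TCP over green tray centre
go((548,285,240,110.2))
```

```text
503 [ 0.45616327 -0.00451138  0.13046157] ((456.3758239746094, -5.448182106018066), (20.927030563354492, 20.903837203979492), 46.3133544921875)
t 9.95 at [456.5  -7.6 242.1] [1.7961e+02 8.0000e-02 1.0091e+02] F [-2.3  0.3  2.1] open 0.0853 grip 0.0
(548, 285, 240, 110.2) -> [270.  145.2   2.7] [ 0.38  0.11 -9.29]
```

Emit:
{"op": "play_rows", "data": {
  "increments": [
    [[40, 22, 0], [0, 0, -2], 0],
    [[80, 44, 0], [0, 0, -4], 0],
    [[124, 66, 0], [0, 0, -5], 0],
    [[168, 88, 0], [0, 0, -6], 0],
    [[210, 110, 0], [0, 0, -7], 0],
    [[250, 133, 0], [0, 0, -8.5], 0],
    [[270, 145, 0], [0, 0, -9.3], 0],
    [[270, 145, 0], [0, 0, -9.3], 0],
    [[270, 145, 0], [0, 0, -9.3], 0],
    [[270, 145, 0], [0, 0, -9.3], 0]
  ]
}}

```text
time: 10.95
ee_pos: [0.5464, 0.2841, 0.2363]
tcp_rot: [-180.0, 0.0, 110.2]
wrist_force: [0.8, 0.1, -0.4]
opening: 0.0851
grasp_force: 0.0
```

Run:
```python
from h import *
im,W=cam('wrist'); np.savez('w3.npz',im=im,W=W); save('w3.png',im)
go((548,285,240,110.2))
hsv=cv2.cvtColor(im,cv2.COLOR_RGB2HSV);H=hsv[...,0];S=hsv[...,1]
near=np.hypot(W[...,0]-.545,W[...,1]-.29)<.12
def f(m,n):
    m=m&near; 
    if m.sum()<10: print(n,m.sum());return
    p=W[m][:,:2].astype(np.float32)*1000; r=cv2.minAreaRect(p);c,rad=cv2.minEnclosingCircle(p);print(n,m.sum(),np.round(r[0],1),np.round(r[1],1),round(r[2],1),'circ',np.round(c,1),round(rad,1),np.median(W[m],0).round(4))
Z=W[...,2]
f((Z>.098)&(Z<.107),'tall');f((Z>.078)&(Z<.0865)&(S<80),'short')
f((H>50)&(H<75)&(S>100)&(Z>.036)&(Z<.048),'green')
```

```text
t 11.0 at [546.5 283.9 236.6] [1.7999e+02 1.0000e-02 1.1014e+02] F [-0.1  0.2  0.1] open 0.0856 grip 0.0
(548, 285, 240, 110.2) -> [ 0.5  1.8 -3.4] [ 0.01  0.01 -0.06]
tall 479 [561.4 241.8] [24.1 24.8] 19.7 circ [561. 242.] 12.7 [0.5608 0.2429 0.103 ]
short 435 [547.9 288.1] [25.6 95. ] 16.1 circ [550.5 288.5] 48.3 [0.5365 0.321  0.0832]
green 1429 [544.  300.1] [ 59.9 172.9] 19.8 circ [544.4 300.4] 90.6 [0.5407 0.3183 0.0425]
```

View pics/w3.png

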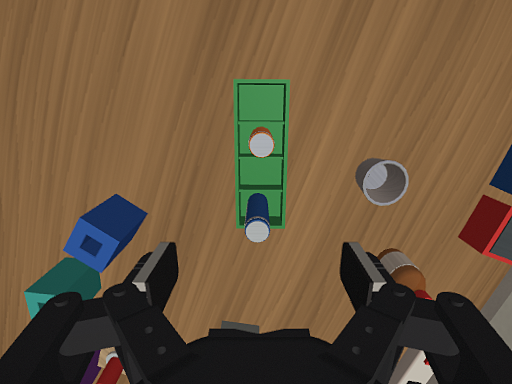

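The wrist view shows the green tray with the tall blue can top at (257,232) and the short orange can top at (261,145), in line with the description. The tall can is at (561,241.5).

Run:
```python
from h import *
go((561,241.3,88,110.1))
```

```text
t 11.0 at [546.5 283.9 236.6] [1.7999e+02 1.0000e-02 1.1014e+02] F [-0.1  0.2  0.1] open 0.0856 grip 0.0
(561, 241.3, 88, 110.1) -> [-45.   -1.1 148.6] [0.01 0.01 0.04]
```

Emit:
{"op": "play_rows", "data": {
  "increments": [
    [[-30, 0, 20], [0, 0, 0], 0],
    [[-45, -1, 50], [0, 0, 0], 0],
    [[-45, -1, 90], [0, 0, 0], 0],
    [[-45, -1, 125], [0, 0, 0], 0],
    [[-45, -1, 142], [0, 0, 0], 0],
    [[-45, -1, 148], [0, 0, 0], 0],
    [[-45, -1, 148], [0, 0, 0], 0],
    [[-45, -1, 148], [0, 0, 0], 1],
    [[-45, -1, 148], [0, 0, 0], 1],
    [[-45, -1, 148], [0, 0, 0], 1],
    [[-45, -1, 148], [0, 0, 0], 1],
    [[-45, -1, 148], [0, 0, 0], 1],
    [[-45, -1, 148], [0, 0, 0], 1],
    [[-45, -1, 148], [0, 0, 0], 1]
  ],
  "grip_force": 40
}}

```text
time: 12.4
ee_pos: [0.5614, 0.2425, 0.0889]
tcp_rot: [179.9, -0.0, 110.2]
wrist_force: [0.7, 0.3, 5.4]
opening: 0.0246
grasp_force: 39.3
```

Emit:
{"op": "play_rows", "data": {
  "increments": [
    [[0, 0, -15], [0, 0, 0], 1],
    [[0, 0, -40], [0, 0, 0], 1],
    [[0, 0, -80], [0, 0, 0], 1],
    [[0, 0, -115], [0, 0, 0], 1],
    [[0, 0, -115], [0, 0, 0], 1],
    [[0, 0, -115], [0, 0, 0], 1]
  ]
}}

```text
time: 13.0
ee_pos: [0.5615, 0.2425, 0.2043]
tcp_rot: [179.9, -0.0, 110.2]
wrist_force: [-0.4, -0.0, -1.8]
opening: 0.025
grasp_force: 39.5
```

Run:
```python
from h import *
go((619.2,-29.2,205,100.8))
```

```text
t 13.0 at [561.5 242.5 204.3] [179.91  -0.   110.2 ] F [-0.4 -0.  -1.8] open 0.025 grip 39.5
(619.2, -29.2, 205, 100.8) -> [-274.9  -39.7   -0.8] [ 0.09 -0.01  9.4 ]
```

Emit:
{"op": "play_rows", "data": {
  "increments": [
    [[-30, -4, 0], [0, 0, 1], 1],
    [[-70, -10, 0], [0, 0, 2.4], 1],
    [[-115, -17, 0], [0, 0, 4], 1],
    [[-160, -23, 0], [0, 0, 5.5], 1],
    [[-205, -30, 0], [0, 0, 7], 1],
    [[-245, -35, 0], [0, 0, 8.4], 1],
    [[-268, -39, 0], [0, 0, 9.2], 1],
    [[-275, -39.7, 0], [0, 0, 9.4], 1],
    [[-275, -39.7, 0], [0, 0, 9.4], 1],
    [[-275, -39.7, 0], [0, 0, 9.4], 1],
    [[-275, -39.7, 0], [0, 0, 9.4], 1]
  ]
}}

```text
time: 14.1
ee_pos: [0.6187, -0.0281, 0.203]
tcp_rot: [-180.0, -0.0, 100.9]
wrist_force: [0.1, 0.3, -1.1]
opening: 0.0247
grasp_force: 39.5
```

Run:
```python
from h import *
im,W=cam('wrist'); np.savez('w4.npz',im=im,W=W); save('w4.png',im)
go((619.2,-29.2,83,100.8))
hsv=cv2.cvtColor(im,cv2.COLOR_RGB2HSV);S=hsv[...,1]
Z=W[...,2];T=tcp()[:3,3]
m=(np.hypot(W[...,0]-T[0],W[...,1]-T[1])<.02)&(Z>.213)&(Z<.226)
m&=cv2.inRange(im,(150,150,150),(255,255,255))>0
p=W[m][:,:2].astype(np.float32)*1000;print('can top',m.sum(),cv2.minAreaRect(p),np.median(W[m],0))
# tray rim seen
t=(Z>.051)&(Z<.0605)&(W[...,0]>.57)&(W[...,0]<.68)
r=cv2.minAreaRect(W[t][:,:2].astype(np.float32)*1000);print(t.sum(),r,cv2.boxPoints(r))
```

```text
t 14.15 at [618.7 -28.2 203.2] [-1.7998e+02 -1.0000e-02  1.0090e+02] F [ 0.1 -0.  -1.1] open 0.0252 grip 39.5
(619.2, -29.2, 83, 100.8) -> [ -1.1   0.3 120.2] [-0.02 -0.01  0.1 ]
can top 1702 ((619.640869140625, -28.579132080078125), (32.515926361083984, 24.694927215576172), 11.466937065124512) [ 0.61985807 -0.02849402  0.21738841]
3779 ((619.1011962890625, -26.945480346679688), (60.19479751586914, 128.94216918945312), 10.575189590454102) [[577.6829    30.906912]
 [601.3471   -95.84516 ]
 [660.5195   -84.797874]
 [636.8553    41.9542  ]]
```

View pics/w4.png

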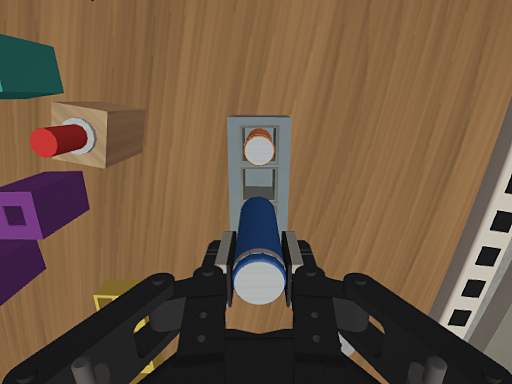

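The can hangs straight above the pocket; in the wrist frame the can is at (619.8,-28.5) and pocket_b at (619.5,-28.5). I'll lower it.

Emit:
{"op": "play_rows", "data": {
  "increments": [
    [[-0.5, 0.2, 25], [0, 0, 0], 1],
    [[-0.5, 0.2, 50], [0, 0, 0], 1],
    [[-0.5, 0.2, 62], [0, 0, 0], 1],
    [[-0.5, 0.2, 68], [0, 0, 0], 1],
    [[-0.5, 0.2, 72], [0, 0, 0], 1],
    [[-0.5, 0.2, 76], [0, 0, 0], 1],
    [[-0.5, 0.2, 80], [0, 0, 0], 1],
    [[-0.5, 0.2, 80], [0, 0, 0], 1]
  ]
}}

```text
time: 14.95
ee_pos: [0.6192, -0.0299, 0.1232]
tcp_rot: [-180.0, -0.0, 100.8]
wrist_force: [-0.3, 0.1, -1.4]
opening: 0.0248
grasp_force: 39.5
```

In past the mouth without any force. Next I'll lower it to the floor.

Emit:
{"op": "play_rows", "data": {
  "increments": [
    [[0, 0, 8], [0, 0, 0], 1],
    [[0, 0, 18], [0, 0, 0], 1],
    [[0, 0, 28], [0, 0, 0], 1],
    [[0, 0, 34], [0, 0, 0], 1],
    [[0, 0, 37], [0, 0, 0], 1],
    [[0, 0, 39], [0, 0, 0], 1],
    [[0, 0, 40], [0, 0, 0], 1],
    [[0, 0, 40.5], [0, 0, 0], 1]
  ]
}}

```text
time: 15.75
ee_pos: [0.6194, -0.0299, 0.083]
tcp_rot: [180.0, 0.0, 100.8]
wrist_force: [-0.3, -0.2, -1.6]
opening: 0.0253
grasp_force: 39.5
```

Emit:
{"op": "play_rows", "data": {
  "increments": [
    [[0, 0, 1], [0, 0, 0], 1],
    [[0, 0, 1], [0, 0, 0], 0],
    [[0, 0, 1], [0, 0, 0], 0],
    [[0, 0, 1], [0, 0, 0], 0],
    [[0, 0, 1], [0, 0, 0], 0],
    [[0, 0, 1], [0, 0, 0], 0],
    [[0, 0, -20], [0, 0, 0], 0],
    [[0, 0, -60], [0, 0, 0], 0],
    [[0, 0, -110], [0, 0, 0], 0],
    [[0, 0, -122], [0, 0, 0], 0],
    [[0, 0, -122], [0, 0, 0], 0],
    [[0, 0, -122], [0, 0, 0], 0]
  ]
}}

```text
time: 16.95
ee_pos: [0.619, -0.0298, 0.2034]
tcp_rot: [-179.9, -0.0, 100.8]
wrist_force: [-0.6, 0.9, -0.6]
opening: 0.0853
grasp_force: 0.0
```

Run:
```python
from h import *
go((545,290,205,110.1))
im,W=cam('top')
Z=W[...,2];m=np.zeros(Z.shape,bool);m[150:195,235:305]=1
m&=(Z>.085)&(Z<.115)
n,l,s,c=cv2.connectedComponentsWithStats(m.astype(np.uint8))
for i in range(1,n):
    if s[i,4]>8: print(s[i,4],np.median(W[l==i],0).round(4))
a=np.load('w3.npz');W3=a['W'];hs=cv2.cvtColor(a['im'],cv2.COLOR_RGB2HSV)[...,1]
m=(np.hypot(W3[...,0]-.5365,W3[...,1]-.319)<.022)&(W3[...,2]>.078)&(W3[...,2]<.088)&(hs<80)
print(cv2.minAreaRect(W3[m][:,:2].astype(np.float32)*1000))
```

```text
t 16.95 at [619.  -29.8 203.4] [-1.7993e+02 -2.0000e-02  1.0081e+02] F [-0.6  0.9 -0.6] open 0.0853 grip 0.0
(545, 290, 205, 110.1) -> [328.  -12.7  -1.5] [-0.07 -0.02 -9.29]
((536.1982421875, 321.72137451171875), (21.5638427734375, 24.090768814086914), 19.797203063964844)
```

Run:
```python
from h import *
go((536.4,320.5,203,110),(536.4,320.5,68,110))
```

```text
t 17.0 at [618.7 -29.8 202.7] [-1.7985e+02 -4.0000e-02  1.0081e+02] F [-0.   0.3 -0.5] open 0.0856 grip 0.0
(536.4, 320.5, 203, 110) -> [ 3.596e+02 -1.520e+01 -1.000e-01] [-0.14 -0.05 -9.19]
(536.4, 320.5, 68, 110) -> [359.5 -14.8 134.9] [-0.14 -0.05 -9.19]
```

Emit:
{"op": "play_rows", "data": {
  "increments": [
    [[35, -1.5, 0], [0, 0, -1], 0],
    [[80, -3.5, 0], [0, 0, -2], 0],
    [[125, -5.5, 0], [0, 0, -3], 0],
    [[170, -7, 0], [0, 0, -4.5], 0],
    [[215, -9, 0], [0, 0, -5.5], 0],
    [[260, -11, 0], [0, 0, -7], 0],
    [[305, -13, 0], [0, 0, -8], 0],
    [[345, -14.5, 0], [0, 0, -9], 0],
    [[359.5, -15, 0], [0, 0, -9.2], 0],
    [[359.5, -15, 10], [0, 0, -9.2], 0],
    [[359.5, -15, 40], [0, 0, -9.2], 0],
    [[359.5, -15, 80], [0, 0, -9.2], 0],
    [[359.5, -15, 115], [0, 0, -9.2], 0],
    [[359.5, -15, 130], [0, 0, -9.2], 0],
    [[359.5, -15, 135], [0, 0, -9.2], 0],
    [[359.5, -15, 135], [0, 0, -9.2], 0]
  ]
}}

```text
time: 18.6
ee_pos: [0.5373, 0.3198, 0.0699]
tcp_rot: [-180.0, 0.0, 110.0]
wrist_force: [-0.2, -0.4, 0.2]
opening: 0.0855
grasp_force: 0.0
```

Emit:
{"op": "play_rows", "data": {
  "increments": [
    [[0, 0, 0], [0, 0, 0], 1],
    [[0, 0, 0], [0, 0, 0], 1],
    [[0, 0, 0], [0, 0, 0], 1],
    [[0, 0, 0], [0, 0, 0], 1],
    [[0, 0, 0], [0, 0, 0], 1],
    [[0, 0, 0], [0, 0, 0], 1],
    [[0, 0, 0], [0, 0, 0], 1]
  ]
}}

```text
time: 19.3
ee_pos: [0.5373, 0.3206, 0.0704]
tcp_rot: [179.9, -0.0, 110.0]
wrist_force: [-1.2, 0.1, 4.9]
opening: 0.0247
grasp_force: 39.2
```

Emit:
{"op": "play_rows", "data": {
  "increments": [
    [[0, 0, -15], [0, 0, 0], 1],
    [[0, 0, -40], [0, 0, 0], 1],
    [[0, 0, -80], [0, 0, 0], 1],
    [[0, 0, -115], [0, 0, 0], 1],
    [[0, 0, -115], [0, 0, 0], 1],
    [[0, 0, -115], [0, 0, 0], 1]
  ]
}}

```text
time: 19.9
ee_pos: [0.5374, 0.3206, 0.1861]
tcp_rot: [179.9, -0.0, 110.0]
wrist_force: [-0.7, -0.5, -1.1]
opening: 0.0252
grasp_force: 39.4
```

Run:
```python
from h import *
go((626.6,-69.1,185,100.8))
im,W=cam('top')
Z=W[...,2];m=np.zeros(Z.shape,bool);m[150:195,235:305]=1
m&=(Z>.085)&(Z<.115)
n,l,s,c=cv2.connectedComponentsWithStats(m.astype(np.uint8))
for i in range(1,n):
    if s[i,4]>8: print(s[i,4],W[l==i].mean(0).round(4),np.median(W[l==i][:,2]))
```

```text
t 19.9 at [537.4 320.6 186.1] [ 1.7989e+02 -2.0000e-02  1.1001e+02] F [-0.7 -0.5 -1.1] open 0.0252 grip 39.4
(626.6, -69.1, 185, 100.8) -> [-396.7  -49.6    0.9] [ 0.11 -0.03  9.21]
64 [ 0.6312 -0.1079  0.0969] 0.09773248038198962
62 [ 0.6174 -0.0318  0.0973] 0.09777874430656258
66 [0.6096 0.0107 0.0969] 0.09767232651014468
```

Emit:
{"op": "play_rows", "data": {
  "increments": [
    [[-35, -4.5, 0], [0, 0, 1], 1],
    [[-80, -10, 0], [0, 0, 2], 1],
    [[-125, -15.5, 0], [0, 0, 3], 1],
    [[-170, -21, 0], [0, 0, 4], 1],
    [[-215, -27, 0], [0, 0, 5], 1],
    [[-260, -32.5, 0], [0, 0, 6], 1],
    [[-305, -38, 0], [0, 0, 7], 1],
    [[-350, -44, 0], [0, 0, 8.2], 1],
    [[-385, -48, 0], [0, 0, 9], 1],
    [[-396, -49.6, 0], [0, 0, 9.2], 1],
    [[-396, -49.6, 0], [0, 0, 9.2], 1],
    [[-396, -49.6, 0], [0, 0, 9.2], 1],
    [[-396, -49.6, 0], [0, 0, 9.2], 1],
    [[-396, -49.6, 0], [0, 0, 9.2], 1]
  ]
}}

```text
time: 21.35
ee_pos: [0.6258, -0.0672, 0.1849]
tcp_rot: [-180.0, -0.0, 100.9]
wrist_force: [-0.3, -0.2, -0.0]
opening: 0.0249
grasp_force: 39.3
```

Run:
```python
from h import *
im,W=cam('wrist'); np.savez('w5.npz',im=im,W=W)
go((626.7,-68.6,83,100.8))
Z=W[...,2];T=tcp()[:3,3]
hs=cv2.cvtColor(im,cv2.COLOR_RGB2HSV)
m=(np.hypot(W[...,0]-T[0],W[...,1]-T[1])<.02)&(Z>.192)&(Z<.206)&(cv2.inRange(im,(150,150,150),(255,255,255))>0)
print('can top',m.sum(),cv2.minAreaRect(W[m][:,:2].astype(np.float32)*1000),np.median(W[m],0))
t=(Z>.051)&(Z<.0605)&(W[...,0]>.57)&(W[...,0]<.68)&(W[...,1]<.06)
r=cv2.minAreaRect(W[t][:,:2].astype(np.float32)*1000);b=cv2.boxPoints(r);print(r,b)
e=b[np.argsort(b[:,1])[-2:]].mean(0); print('end',e,'pocket_a',e-106*np.array([-.187,.982]))
w=(Z>.09)&(Z<.105)&(np.hypot(W[...,0]-.618,W[...,1]+.03)<.022)&(hs[...,1]<80)
print('tall top',w.sum(),cv2.minAreaRect(W[w][:,:2].astype(np.float32)*1000),np.median(Z[w]))
```

```text
t 21.4 at [625.9 -67.4 184.9] [179.99  -0.   100.9 ] F [0.8 0.1 0.1] open 0.0247 grip 39.3
(626.7, -68.6, 83, 100.8) -> [ -1.4   0.6 101.9] [ 0.01 -0.    0.1 ]
can top 1665 ((626.3555908203125, -66.9129867553711), (32.600650787353516, 23.0907039642334), 9.973655700683594) [ 0.6267547  -0.06610925  0.19769949]
((621.4772338867188, -40.35845947265625), (60.55209732055664, 154.775146484375), 10.452417373657227) [[ 577.66406    30.252287]
 [ 605.74316  -121.9545  ]
 [ 665.2904   -110.96921 ]
 [ 637.2113     41.23758 ]]
end [607.4377    35.744934] pocket_a [627.25968311 -68.34706592]
tall top 752 ((619.3308715820312, -29.95620346069336), (24.214317321777344, 24.198331832885742), 62.80692672729492) 0.09720857806761617
```

Emit:
{"op": "play_rows", "data": {
  "increments": [
    [[-1.3, 0.7, 25], [0, 0, 0], 1],
    [[-1.3, 0.7, 50], [0, 0, 0], 1],
    [[-1.3, 0.7, 62], [0, 0, 0], 1],
    [[-1.3, 0.7, 68], [0, 0, 0], 1],
    [[-1.3, 0.7, 72], [0, 0, 0], 1],
    [[-1.3, 0.7, 76], [0, 0, 0], 1],
    [[-1.3, 0.7, 80], [0, 0, 0], 1],
    [[-1.3, 0.7, 80], [0, 0, 0], 1]
  ]
}}

```text
time: 22.2
ee_pos: [0.6269, -0.0698, 0.1047]
tcp_rot: [-180.0, -0.0, 100.8]
wrist_force: [-0.5, 0.0, -0.7]
opening: 0.025
grasp_force: 39.4
```

Emit:
{"op": "play_rows", "data": {
  "increments": [
    [[0, 0, 8], [0, 0, 0], 1],
    [[0, 0, 15], [0, 0, 0], 1],
    [[0, 0, 18], [0, 0, 0], 1],
    [[0, 0, 20], [0, 0, 0], 1],
    [[0, 0, 20.5], [0, 0, 0], 1]
  ]
}}

```text
time: 22.7
ee_pos: [0.6268, -0.0698, 0.0844]
tcp_rot: [-180.0, 0.0, 100.8]
wrist_force: [-2.3, 0.1, 4.4]
opening: 0.0248
grasp_force: 39.7
```

Floor contact is at the predicted height. I'll release, rise, and go over to the green tray.

Emit:
{"op": "play_rows", "data": {
  "increments": [
    [[0, 0, 0], [0, 0, 0], 0],
    [[0, 0, 0], [0, 0, 0], 0],
    [[0, 0, 0], [0, 0, 0], 0],
    [[0, 0, 0], [0, 0, 0], 0],
    [[0, 0, 0], [0, 0, 0], 0],
    [[0, 0, -20], [0, 0, 0], 0],
    [[0, 0, -60], [0, 0, 0], 0],
    [[0, 0, -100], [0, 0, 0], 0],
    [[0, 0, -120], [0, 0, 0], 0],
    [[0, 0, -120], [0, 0, 0], 0]
  ]
}}

```text
time: 23.7
ee_pos: [0.6281, -0.0699, 0.2083]
tcp_rot: [179.7, 0.1, 100.8]
wrist_force: [0.7, -0.1, 0.2]
opening: 0.0854
grasp_force: 0.0
```

Run:
```python
from h import *
go((543.8,299,205,110),(543.8,299,90,110))
```

```text
t 23.7 at [628.1 -69.9 208.3] [1.7968e+02 1.0000e-01 1.0081e+02] F [ 0.7 -0.1  0.2] open 0.0854 grip 0.0
(543.8, 299, 205, 110) -> [378.2 -13.6   2.5] [ 0.31  0.12 -9.19]
(543.8, 299, 90, 110) -> [378.4 -14.3 117.5] [ 0.31  0.12 -9.19]
```

Emit:
{"op": "play_rows", "data": {
  "increments": [
    [[35, -1.5, 0], [0, 0, -1], 0],
    [[80, -3.5, 0], [0, 0, -2], 0],
    [[125, -5.5, 0], [0, 0, -3], 0],
    [[170, -7, 0], [0, 0, -4.5], 0],
    [[215, -8, 0], [0, 0, -5.5], 0],
    [[260, -10, 0], [0, 0, -7], 0],
    [[305, -11, 0], [0, 0, -8], 0],
    [[350, -12.5, 0], [0, 0, -9], 0],
    [[365, -13, 0], [0, 0, -9.2], 0],
    [[365, -13, 0], [0, 0, -9.2], 0],
    [[365, -13, 0], [0, 0, -9.2], 0]
  ]
}}

```text
time: 24.8
ee_pos: [0.5456, 0.2858, 0.2035]
tcp_rot: [-179.9, 0.0, 110.0]
wrist_force: [-0.3, -0.8, 0.0]
opening: 0.0855
grasp_force: 0.0
```

Run:
```python
from h import *
im,W=cam('wrist')
hsv=cv2.cvtColor(im,cv2.COLOR_RGB2HSV);H=hsv[...,0];S=hsv[...,1];Z=W[...,2]
m=(H>50)&(H<75)&(S>100)&(Z>.037)&(Z<.048)&(np.hypot(W[...,0]-.545,W[...,1]-.30)<.12)
print(cv2.minAreaRect(W[m][:,:2].astype(np.float32)*1000))
im,W=cam('top');Z=W[...,2];hsv=cv2.cvtColor(im,cv2.COLOR_RGB2HSV)
m=np.zeros(Z.shape,bool);m[150:195,235:305]=1;m&=(Z>.085)&(Z<.115)
n,l,s,c=cv2.connectedComponentsWithStats(m.astype(np.uint8))
for i in range(1,n):
    if s[i,4]>8: print(s[i,4],W[l==i].mean(0).round(4),np.median(W[l==i][:,2]))
go((543.9,300,30,110))
```

```text
((543.85498046875, 300.6838684082031), (59.92505645751953, 171.7350616455078), 19.74067497253418)
62 [ 0.6315 -0.1075  0.0969] 0.09768240008633144
65 [ 0.6249 -0.0699  0.0966] 0.09730827496595462
64 [ 0.6172 -0.0319  0.0969] 0.09747233300217911
66 [0.6096 0.0107 0.0969] 0.09765492313078511
t 24.9 at [546. 285. 204.] [-1.7997e+02  2.0000e-02  1.0992e+02] F [ 0.1 -0.4  0.1] open 0.0854 grip 0.0
(543.9, 300, 30, 110) -> [ 14.9   3.2 174. ] [-0.03  0.02 -0.08]
```

All four tops are level (97 mm). Now to grip the green tray across its width.

Emit:
{"op": "play_rows", "data": {
  "increments": [
    [[15, 2.5, 30], [0, 0, 0], 0],
    [[15, 2.5, 75], [0, 0, 0], 0],
    [[15, 2.5, 120], [0, 0, 0], 0],
    [[15, 2.5, 150], [0, 0, 0], 0],
    [[15, 2.5, 165], [0, 0, 0], 0],
    [[15, 2.5, 173], [0, 0, 0], 0],
    [[15, 2.5, 173], [0, 0, 0], 0],
    [[15, 2.5, 173], [0, 0, 0], 1],
    [[15, 2.5, 173], [0, 0, 0], 1],
    [[15, 2.5, 173], [0, 0, 0], 1],
    [[15, 2.5, 173], [0, 0, 0], 1],
    [[15, 2.5, 173], [0, 0, 0], 1],
    [[15, 2.5, 173], [0, 0, 0], 1]
  ],
  "grip_force": 60
}}

```text
time: 26.2
ee_pos: [0.5439, 0.3018, 0.0335]
tcp_rot: [179.8, -0.0, 110.0]
wrist_force: [0.1, -0.8, 5.3]
opening: 0.059
grasp_force: 66.3
```

Emit:
{"op": "play_rows", "data": {
  "increments": [
    [[0, 0, -10], [0, 0, 0], 1],
    [[0, 0, -30], [0, 0, 0], 1],
    [[0, 0, -65], [0, 0, 0], 1],
    [[0, 0, -105], [0, 0, 0], 1],
    [[0, 0, -140], [0, 0, 0], 1],
    [[0, 0, -150], [0, 0, 0], 1],
    [[0, 0, -150], [0, 0, 0], 1],
    [[0, 0, -150], [0, 0, 0], 1]
  ]
}}

```text
time: 27.0
ee_pos: [0.5426, 0.3011, 0.1799]
tcp_rot: [-179.9, 0.0, 110.0]
wrist_force: [0.3, 0.8, -1.9]
opening: 0.0594
grasp_force: 65.4
```

Run:
```python
from h import *
go((490.8,-287,183,101.1),(520,0,183,105))
im,W=cam('top');Z=W[...,2]
m=np.zeros(Z.shape,bool);m[195:235,310:390]=1;m&=(Z>.036)&(Z<.048)
print(cv2.minAreaRect(W[m][:,:2].astype(np.float32)*1000))
```

```text
t 27.0 at [542.6 301.1 179.9] [-1.7991e+02  1.0000e-02  1.1001e+02] F [ 0.3  0.8 -1.9] open 0.0594 grip 65.4
(490.8, -287, 183, 101.1) -> [-534.9 -249.9   -2.6] [-0.09  0.02  8.91]
(520, 0, 183, 105) -> [-275.2 -124.3   -2.8] [-0.09  0.02  5.01]
((490.83233642578125, -288.7496337890625), (59.81413269042969, 173.1627960205078), 11.130460739135742)
```

Run:
```python
from h import *
go((503.4,-346.4,183,101.1))
```

```text
t 27.05 at [542.3 301.  179.3] [-1.7985e+02  2.0000e-02  1.1001e+02] F [-0.9 -0.  -0.6] open 0.0591 grip 65.4
(503.4, -346.4, 183, 101.1) -> [-595.  -258.1   -2.8] [-0.15  0.03  8.91]
```

Emit:
{"op": "play_rows", "data": {
  "increments": [
    [[-25, -11, -2], [0, 0, 0.4], 1],
    [[-60, -26, -3], [0, 0, 1], 1],
    [[-100, -43, -3], [0, 0, 1.5], 1],
    [[-140, -61, -3], [0, 0, 2], 1],
    [[-180, -78, -3], [0, 0, 2.6], 1],
    [[-220, -95, -3], [0, 0, 3.2], 1],
    [[-260, -113, -3], [0, 0, 3.8], 1],
    [[-300, -130, -3], [0, 0, 4.4], 1],
    [[-340, -147, -3], [0, 0, 5], 1],
    [[-380, -165, -3], [0, 0, 5.6], 1],
    [[-420, -182, -3], [0, 0, 6.2], 1],
    [[-460, -199, -3], [0, 0, 6.8], 1],
    [[-500, -217, -3], [0, 0, 7.4], 1],
    [[-540, -234, -3], [0, 0, 8], 1],
    [[-575, -249, -3], [0, 0, 8.6], 1],
    [[-590, -256, -3], [0, 0, 8.9], 1],
    [[-595, -258, -3], [0, 0, 8.9], 1],
    [[-595, -258, -3], [0, 0, 8.9], 1],
    [[-595, -258, -3], [0, 0, 8.9], 1]
  ]
}}

```text
time: 28.95
ee_pos: [0.5042, -0.3448, 0.184]
tcp_rot: [-180.0, -0.0, 101.2]
wrist_force: [0.1, 0.3, -1.7]
opening: 0.0591
grasp_force: 65.2
```

Run:
```python
from h import *
im,W=cam('wrist'); save('w6.png',im);np.savez('w6.npz',im=im,W=W)
go((491.8,-287.5,183,101.1))
hsv=cv2.cvtColor(im,cv2.COLOR_RGB2HSV);H=hsv[...,0];S=hsv[...,1];Z=W[...,2]
def f(m,n):
    r=cv2.minAreaRect(W[m][:,:2].astype(np.float32)*1000);b=cv2.boxPoints(r);e=b[np.argsort(b[:,1])[-2:]];e=e[np.argsort(e[:,0])]
    d=e[1]-e[0];yaw=np.arctan2(d[1],d[0]);print(n,m.sum(),np.round(r[1],1),'end',e.mean(0).round(1),'yaw',np.degrees(yaw).round(2),'centre',(e.mean(0)-86*np.array([-np.sin(yaw),np.cos(yaw)])).round(1),np.median(Z[m]))
f((H>20)&(H<35)&(S>100)&(Z>.037)&(Z<.048),'yellow')
g=(H>50)&(H<75)&(S>100)&(Z>.12)
zr=np.percentile(Z[g],90);print(zr)
f(g&(Z>zr-.006)&(Z<zr+.006),'green')
```

```text
t 29.0 at [ 504.3 -344.7  184.3] [-1.8000e+02 -3.0000e-02  1.0119e+02] F [ 0.3 -0.5 -1.4] open 0.0591 grip 65.2
(491.8, -287.5, 183, 101.1) -> [58.5 -1.2  1.3] [-0.   -0.03  0.09]
yellow 1003 [ 74.6 544.5] end [ 447.8 -207.8] yaw 57.65 centre [ 520.4 -253.8] 0.04259536545375081
0.19308897120376678
green 7310 [ 60.9 123.2] end [ 488.8 -261.1] yaw 10.88 centre [ 505.  -345.6] 0.19299689694802402
```

View pics/w6.png

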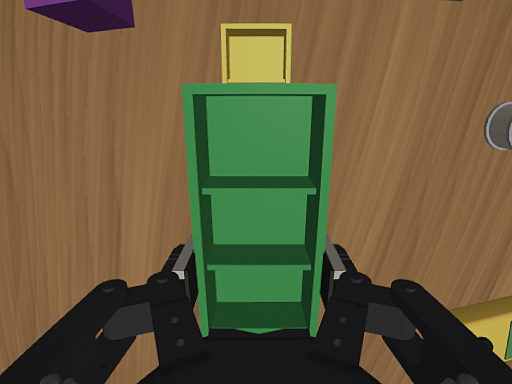

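The wrist view shows the held green tray, and behind it the near end of the yellow tray, with its end edge at row 24, cols 221–291. I'll restrict the yellow fit to that window because a yellow instrument at lower right polluted it.

Run:
```python
from h import *
a=np.load('w6.npz');im=a['im'];W=a['W']
hsv=cv2.cvtColor(im,cv2.COLOR_RGB2HSV);H=hsv[...,0];S=hsv[...,1];Z=W[...,2]
w=np.zeros(Z.shape,bool);w[10:83,205:305]=1
m=w&(H>18)&(H<38)&(S>80)&(Z>.037)&(Z<.049)
r=cv2.minAreaRect(W[m][:,:2].astype(np.float32)*1000);b=cv2.boxPoints(r);print(m.sum(),r)
e=b[np.argsort(b[:,1])[-2:]];e=e[np.argsort(e[:,0])];y=np.radians(11.0)
c=e.mean(0)-86*np.array([-np.sin(y),np.cos(y)])
print('end',e.mean(0),'centre',c, 'yaw',np.degrees(np.arctan2(*(e[1]-e[0])[::-1])))
g=np.array([505.0,-345.6]);t=tcp();d=c-g;print('shift tool',t[:2,:2].T@d)
```

```text
1067 ((479.4464111328125, -227.57589721679688), (60.06130599975586, 48.473411560058594), 11.565591812133789)
end [ 474.5872 -203.8313] centre [ 490.99676232 -288.2512366 ] yaw 11.565598
shift tool [58.97623359 -2.60278323]
```

Emit:
{"op": "play_rows", "data": {
  "increments": [
    [[25, -1, 0], [0, 0, -0.3], 1],
    [[50, -2, 0], [0, 0, -0.3], 1],
    [[59, -2.2, 20], [0, 0, -0.3], 1],
    [[59, -2.2, 55], [0, 0, -0.3], 1],
    [[59, -2.2, 85], [0, 0, -0.3], 1],
    [[59, -2.2, 100], [0, 0, -0.3], 1],
    [[59, -2.2, 104], [0, 0, -0.3], 1],
    [[59, -2.2, 106], [0, 0, -0.3], 1],
    [[59, -2.2, 108], [0, 0, -0.3], 1],
    [[59, -2.2, 110], [0, 0, -0.3], 1],
    [[59, -2.2, 112], [0, 0, -0.3], 1],
    [[59, -2.2, 112], [0, 0, -0.3], 1]
  ]
}}

```text
time: 30.2
ee_pos: [0.4905, -0.2888, 0.0724]
tcp_rot: [180.0, 0.0, 101.4]
wrist_force: [0.5, 0.1, -1.4]
opening: 0.0588
grasp_force: 65.3
```

Emit:
{"op": "play_rows", "data": {
  "increments": [
    [[0, 0, 1.5], [0, 0, 0], 1],
    [[0, 0, 3], [0, 0, 0], 1],
    [[0, 0, 4], [0, 0, 0], 1],
    [[0, 0, 5], [0, 0, 0], 1],
    [[0, 0, 5], [0, 0, 0], 1]
  ]
}}

```text
time: 30.7
ee_pos: [0.4905, -0.2886, 0.0675]
tcp_rot: [180.0, 0.0, 101.4]
wrist_force: [-1.2, 0.4, 0.4]
opening: 0.0593
grasp_force: 65.4
```

Almost seated. I'll lower 1 mm more, release and rise.

Emit:
{"op": "play_rows", "data": {
  "increments": [
    [[0, 0, 0.7], [0, 0, 0], 1],
    [[0, 0, 0.7], [0, 0, 0], 1],
    [[0, 0, 0.7], [0, 0, 0], 0],
    [[0, 0, 0.7], [0, 0, 0], 0],
    [[0, 0, 0.7], [0, 0, 0], 0],
    [[0, 0, 0.7], [0, 0, 0], 0],
    [[0, 0, -15], [0, 0, 0], 0],
    [[0, 0, -50], [0, 0, 0], 0],
    [[0, 0, -100], [0, 0, 0], 0],
    [[0, 0, -140], [0, 0, 0], 0],
    [[50, 0, -150], [0, 0, 0], 0],
    [[90, 0, -150], [0, 0, 0], 0],
    [[90, 0, -150], [0, 0, 0], 0],
    [[90, 0, -150], [0, 0, 0], 0]
  ]
}}

```text
time: 32.1
ee_pos: [0.4729, -0.1999, 0.2187]
tcp_rot: [179.9, 0.1, 101.5]
wrist_force: [0.1, -0.2, -0.1]
opening: 0.0854
grasp_force: 0.0
```

Run:
```python
from h import *
go()
for n in('top','scene'):
    im,W=cam(n);Z=W[...,2];hsv=cv2.cvtColor(im,cv2.COLOR_RGB2HSV);H=hsv[...,0];S=hsv[...,1]
    if n=='scene': save('end.png',cv2.resize(im,(800,600)))
    g=(H>50)&(H<75)&(S>100)&(Z>.06)&(Z<.09)&(np.hypot(W[...,0]-.49,W[...,1]+.288)<.12)
    zr=np.percentile(Z[g],85);k=g&(abs(Z-zr)<.005)
    print(n,'green rim',k.sum(),zr,cv2.minAreaRect(W[k][:,:2].astype(np.float32)*1000))
    P=W[k];A=np.c_[P[:,:2]-P[:,:2].mean(0),np.ones(len(P))];print('tilt',np.linalg.lstsq(A,P[:,2],rcond=None)[0])
    red=(S>150)&((H<8)|(H>172))&(Z>.12)&(Z<.14)&(np.hypot(W[...,0]-.455,W[...,1]+.007)<.03);print('rod',red.sum(),W[red].mean(0))
    if n=='top':
        for nm,(x,y) in dict(reel=(.763,-.227),bottle=(.7706,.2145),pot=(.6894,.3235)).items():
            q=(np.hypot(W[...,0]-x,W[...,1]-y)<.04)&(Z>.028);print(nm,W[q].mean(0).round(3))
```

```text
t 32.1 at [ 472.9 -199.9  218.7] [1.7991e+02 7.0000e-02 1.0150e+02] F [ 0.1 -0.2 -0.1] open 0.0854 grip 0.0
top green rim 43 0.07905436454203214 ((475.5860595703125, -212.43243408203125), (58.931697845458984, 16.367938995361328), 15.034817695617676)
tilt [ 0.01453191 -0.00901284  0.07742484]
rod 45 [ 0.45518077 -0.00630151  0.13120145]
reel [ 0.764 -0.233  0.037]
bottle [0.766 0.212 0.07 ]
pot [0.692 0.326 0.042]
scene green rim 295 0.07694224281361361 ((492.50018310546875, -288.85675048828125), (63.923343658447266, 173.45469665527344), 11.164338111877441)
tilt [0.01106653 0.0021752  0.07604265]
rod 62 [ 0.45979019 -0.00490913  0.12968477]
```

View pics/end.png

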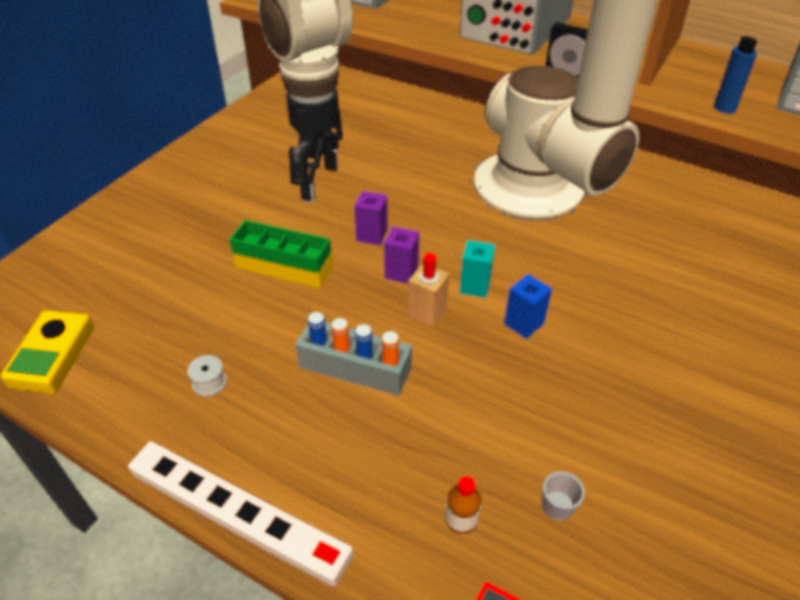

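The final scene shows the green tray nested level on the yellow one at (281,252), rim at 76–77 mm. The four can tops are level at (355,330), the rod is fully down in its stand at (429,285), and the bystanders have not moved.

```bash
python3 -c "
from h import *
print(workorder.job_done())"
```

```text
the job is handed in; nothing more can be done
None
```

The job is handed in, though no verdict came back: pocket_b felt deep and holds the tall capacitor, pocket_a holds the short one with all four tops level, the green tray is nested on the yellow, and the rod is back fully down in its stand, all in about 32 s.

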